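# Clear a settling table, switch it on and set its lever

### The job

Start the vibrating settling table for the open tub on its deck. Before switching on, clear the steel shaker and the check weight off the machine: stand both upright in the small white tray beside the sauce cup, setting them down gently, and leave the tub and the cup standing where they are. Pull the lever right back to its zero stop, then turn the rotary isolator from off fully home to on, and only then set the lever to 45 degrees, the one long mark on its scale.

Things in the scene. Friction and masses are not known exactly. Their poses are not given: they have to be found in the camera images.
- machine: vibrating settling table, brushed steel box 310 x 240 mm, fixed; origin on the work table under its centre, x = front to back (away from the robot), y = its left, z up. Front half (x -155 to 0 mm): flat control panel, top at z 100 mm, isolator at its right, lever at its left. Back half (x 3 to 150 mm): deck with black mat, top at z 118 mm, steel lip at sides and back up to z 132 mm
- isolator (a joint): angle of the rotary isolator's black bar handle: 0 = off (handle points to the machine's left, +y), 1.571 = on (handle points to the back, +x); it grows clockwise seen from above. It snaps over centre: held at either end with about 0.33 N m, pushed home from past the middle
- isolator_grip (a point): middle of the isolator handle's free arm, 55 mm from the turning axis; the handle is a level bar 18 mm wide, 26 mm high (z 122 to 148 mm), reaching 80 mm from the axis to its tip and 24 mm to the other side, 16 mm above a square grey plate; the point's y points from the axis along the handle to its tip
- isolator_axis (a point): point on the isolator's vertical turning axis at the height of isolator_grip; fixed to the machine
- lever (a joint): angle of the amplitude lever from its zero stop, in rad: 0 = zero stop (leans 40 degrees from upright towards the front, -x), grows as it is pushed to the back, 0.698 = upright, end stop at 1.222. The scale has short marks at 0, 15, 30 and 60 degrees and one long mark at 45 degrees (0.785). Friction holds it where it is left
- lever_grip (a point): centre of the black pear-shaped knob of the lever, 28 mm thick, 43 mm long (along the lever), 88 mm from the hinge; the steel rod below it is 10 mm thick
- lever_hinge (a point): point on the lever's hinge axis (along machine y), at z 112 mm; fixed to the machine. The lever's low grey housing spans 70 mm (x) by 40 mm (y) about it, up to z 118 mm; 15 mm to the left of the lever a toothed quadrant (arc) reaches 52 mm, its long mark 60 mm, from the hinge
- shaker: stainless seasoning shaker, upright cylinder 64 mm in diameter, 110 mm high, 0.24 kg, loose; origin in the centre of its underside; starts on the deck, beside the tub
- weight: steel 500 g check weight, upright: body 38 mm in diameter up to 44 mm, above it a knob 22 mm in diameter up to 62 mm, loose; origin in the centre of its underside; starts on the panel, in the sweep of the isolator handle
- tray: small white food tray, loose, 280 (x) x 200 (y) mm, 50 mm high; origin in the centre of its underside; inner floor 240 x 160 mm, 2 mm above the origin, walls up to 17 mm thick
- cup: small tasting cup of sauce, 67 mm in diameter, 46 mm high; origin in the centre of its underside; stands in the end of the tray nearer the robot
- tub: filled open tub, 118 mm in diameter, 137 mm high, 0.8 kg; origin in the centre of its underside; stands on the left of the deck and stays there
- tub_3: full tub with its lid on, 127 mm in diameter, 140 mm high, fixed bystander on the platter of the black bench scale between the machine and the tray; origin in the centre of its underside, 100 mm above the work table. The scale spans about 324 (x) x 310 (y) mm round the world point x 0.51 m, y -0.19 m, platter top at 100 mm

How it is judged:
By the outcome, as a careful person would: the job done as asked, in the order asked, and still so for the second after the job is handed in, with the robot touching nothing.
It also fails if it takes over 72 s, if anything falls off the work surface, if the arm or the gripper's body presses on something with over 40 N, if the wrist force passes 120 N, or if a joint passes its speed limit or range.

### The arm

A 7-joint arm with a two-finger parallel gripper is mounted at the origin on a cart in front of the work surface, level with it; the furniture and walls round the work are solid. World frame = base frame: x ahead of the robot, y to its left, z up, the work surface at z = 0. Lengths are in mm, angles in rad, forces in N, time in s.
With the tool pointing down it reaches from about 400 to 900 mm from the base axis. Payload 5.6 kg.
Tool frame: the origin (TCP) lies on the centre line of the jaws, within the pads' length; the fingertips stand 17 mm ahead of it and the grasp point (between the pads) lies 2 mm behind it; z points along the fingers, y is the line along which they close (so a half turn about z gives the same grasp; the last joint's range is limited). The gripper opens to 92 mm and grips with 3 to 60 N. Pads are 20 mm wide; open, the fingers measure 128 mm over their backs; the gripper's body (75 mm by 189 mm) begins 69 mm behind the grasp point.
Start: joints at [1.285, 0.468, -0.012, 1.603, 0.006, 1.071, -0.056], TCP at [156.232, -630.952, 231.592] pointing down, gripper open.
Joint ranges: [-2.53, 2.53], [-0.31, 2.02], [-1.57, 1.55], [0.28, 2.44], [-1.29, 4.43], [0.15, 1.84], [-2.92, 2.92]. Speed limits (rad/s): [2.57, 2.57, 3.14, 3.14, 3.14, 3.14, 3.14].

### API

Orientations are given as [roll, pitch, yaw] about the fixed x, y, z axes, in that order (R = Rz(yaw) Ry(pitch) Rx(roll)).
In Python, from station import get_state, cams, ticket gives the robot as it stands.
- The arm moves only by the tool step_arm, never from a script. Its argument "motion" is a list of rows, each an object with "dp": the shift along the world's x, y, z in units of 25 mm (1.0 is 25 mm), a list of three; "dr": the turn, a rotation vector about the world's x, y, z in units of 5 degrees (1.0 is 5 degrees), a list of three. A call has 1 to 12 rows; each row is the pose to reach, as a shift and turn from the pose commanded when the call began; what a row does not reach only later rows make up. A row lasts 1/10 s, in which the tool goes at most 50 mm and 8.59 degrees, less where a joint would pass 70% of its speed; a pose out of reach is approached as far as the arm can. A call with a gripper value outside its range is refused whole. "grip" is the opening, from 0 (shut) to 1 (fully open), set as the call begins (left out, the last holds). The fingers move at their own pace and stop on an object; the grip force is fixed at half the most. Time passes only in rows, so rows that repeat a pose let the fingers close. It gives the time, the measured TCP pose, the force, the opening and the grip force at its end, in the units of the state.
- get_state(): the state, without advancing time (a new reading comes with each control period).
- cams.grab_frame(name): name is "scene" or "top"; returns the picture (384x512x3 uint8, blue, green, red); there is no depth.
- cams.camera_model(name): a dict with "intrinsics" (3x3 intrinsics, pixels), "world_from_camera" (4x4, takes a point from camera to world coordinates). Camera axes: x right, y up, looking along -z (the intrinsics and any distortion apply to the point x, -y, -z); pixel columns grow to the right and rows downward; lengths in mm; the calibration is good to about 2 mm. A picture is of the moment at which its call begins. camera_model takes no time and is no camera call.
- ticket.close_job(): hands the job in; it is judged then, once.
The state is a dict: "clock": time; "joint_pos": joint angles; "qd": joint speeds; "joint_efforts": joint torques, N m; "tool_pos": TCP position; "eef_rot": TCP orientation; "wrist_force": force on the tool from outside, world axes, zero at the start; "moment": the same for the moment, N m; "gripper_width": finger opening in mm; "grasp_force": force on a finger pad.
Only numpy, scipy, OpenCV 4.12 (cv2) and the standard library are available. Lean on these libraries where they do the work, as an engineer would, in place of code of your own. Each camera call takes 0.05 s, during which the arm holds its last target. There are 200 camera calls.

## Working session

There is one attempt and no reset: what is moved stays moved. The work goes in short steps, Python scripts to look and compute and a tool call to move; the robot and the scene stay as the last step left them, time stands still between calls to the robot, and variables do not carry over. Pictures are saved under pics/ and viewed, at most 10 in all, crops included, and the job is handed in when it is done.

Besides the shell and the picture viewer there is one more tool, called as name(argument=value, ...), one argument or row to a line, values as JSON. step_arm: Moves the arm, as the interface text tells. Its arguments: {"type":"object","properties":{"motion":{"type":"array"},"grip":{"type":"number"}},"required":["motion"]}

```bash
mkdir -p pics; ls; python3 - <<'E'
from station import get_state,cams
import cv2,numpy as np
for n in("scene","top"):
    im=cams.grab_frame(n); cv2.imwrite(f"pics/{n}0.png",cv2.resize(im,(800,600),interpolation=cv2.INTER_CUBIC))
    m=cams.camera_model(n); print({k:np.round(v,4).tolist() if not isinstance(v,(str,dict)) else v for k,v in m.items()})
print(get_state())
E
```

```text
pics
{'intrinsics': [[462.7734, 0.0, 257.3914], [0.0, 462.7734, 188.456], [0.0, 0.0, 1.0]], 'world_from_camera': [[-0.6845, 0.5482, -0.4806, -111.906], [-0.729, -0.5147, 0.4512, 456.2112], [-0.0, 0.6592, 0.7519, 1113.6665], [0.0, 0.0, 0.0, 1.0]]}
{'intrinsics': [[478.7832, 0.0, 254.7558], [0.0, 478.7832, 187.7289], [0.0, 0.0, 1.0]], 'world_from_camera': [[0.0189, 0.9785, -0.2054, 265.417], [-0.9998, 0.0183, -0.0048, -142.7207], [-0.0009, 0.2054, 0.9787, 1426.8883], [0.0, 0.0, 0.0, 1.0]]}
{'clock': 0.1, 'joint_pos': array([ 1.28499562,  0.4682852 , -0.01160286,  1.60350654,  0.00596818,
        1.07137033, -0.05629929]), 'qd': array([-0.00089122, -0.00285913, -0.00127175, -0.00217596,  0.00040305,
        0.00125401, -0.00148397]), 'joint_efforts': array([ 5.98340685e-04, -5.21640408e+01, -1.26671372e-02, -2.44360220e+01,
       -5.67828049e-02,  1.41611224e-02,  5.06721278e-05]), 'tool_pos': array([ 156.10520535, -630.48377504,  230.74844113]), 'eef_rot': array([-3.14006017e+00,  8.42392811e-05,  2.42721672e-01]), 'wrist_force': array([ 0.14037856, -0.24239088,  0.3416941 ]), 'moment': array([ 0.00068152, -0.01645179, -0.07035136]), 'grasp_force': 0.0, 'gripper_width': 91.75236597119823}
```

View pics/scene0.png

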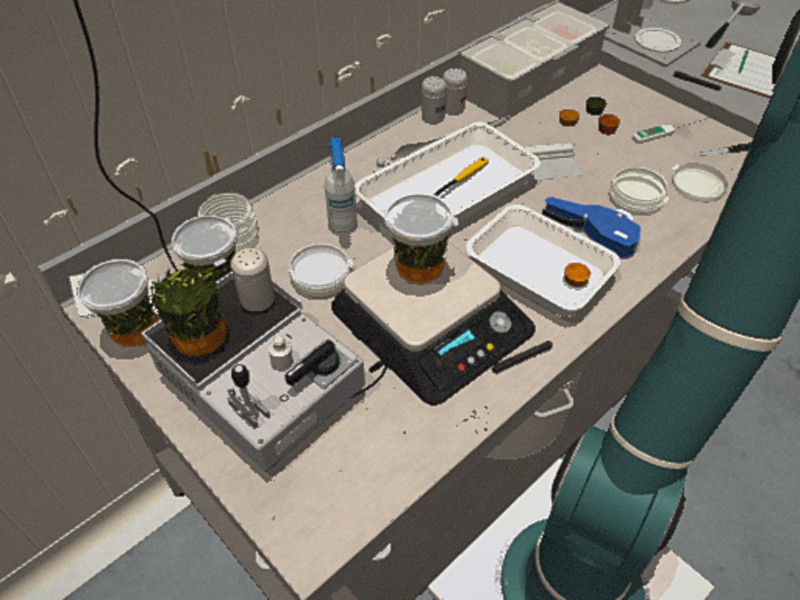

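View pics/top0.png

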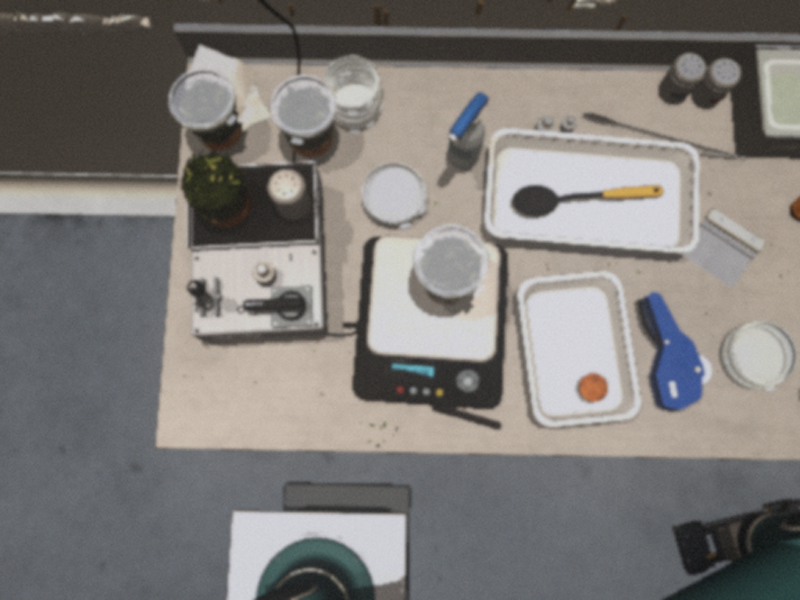

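```bash
cat > h.py <<'E'
import numpy as np
from station import cams,get_state
def ray(n,u,v):
    m=cams.camera_model(n);K=np.array(m["intrinsics"]);T=np.array(m["world_from_camera"])
    d=np.linalg.inv(K)@[u,v,1]; return T[:3,3],T[:3,:3]@[d[0],-d[1],-d[2]]
def onz(n,u,v,z):
    o,d=ray(n,u,v); return (o+d*(z-o[2])/d[2]).round(1)
def proj(n,p):
    m=cams.camera_model(n);K=np.array(m["intrinsics"]);T=np.array(m["world_from_camera"])
    c=T[:3,:3].T@(np.asarray(p,float)-T[:3,3]); q=K@[c[0],-c[1],-c[2]]; return q[:2]/q[2]
E
python3 - <<'E'
import cv2,numpy as np
from h import *
t=cams.grab_frame("top");s=cams.grab_frame("scene")
def crop(im,x,y,w,h,k): return cv2.resize(im[y:y+h,x:x+w],None,fx=k,fy=k,interpolation=cv2.INTER_CUBIC)
c=np.zeros((600,800,3),np.uint8)
a=crop(t,110,95,100,130,4.5);c[:a.shape[0],:a.shape[1]]=a
b=crop(t,325,165,90,115,3.8);b=b[:, :340];c[:b.shape[0],455:455+b.shape[1]]=b
cv2.imwrite("pics/t1.png",c)
cv2.imwrite("pics/s1.png",crop(s,85,150,160,150,4)[:600,:800])
E
```

```text
(no output)
```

View pics/t1.png

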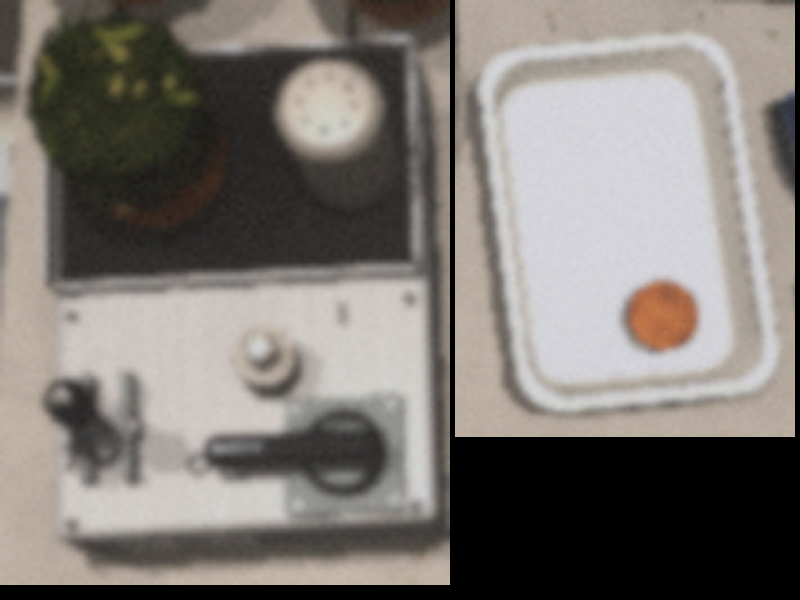

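View pics/s1.png

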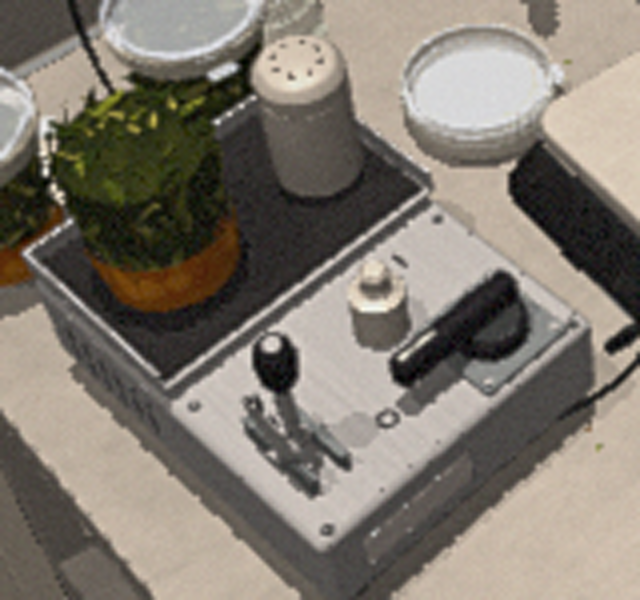

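```bash
cat >> h.py <<'E'
def T1(x,y): return ((x+.5)/4.5-.5+110,(y+.5)/4.5-.5+95)
def TR(x,y): return ((x-455+.5)/3.8-.5+325,(y+.5)/3.8-.5+165)
def S1(x,y): return ((x+.5)/4-.5+85,(y+.5)/4-.5+150)
def tri(a,b):
    A=[];o1,d1=ray("top",*a);o2,d2=ray("scene",*b)
    s,t=np.linalg.lstsq(np.stack([d1,-d2],1),o2-o1,rcond=None)[0]
    p,q=o1+s*d1,o2+t*d2; return ((p+q)/2).round(1),np.linalg.norm(p-q).round(1)
E
python3 - <<'E'
from h import *
for n,p in dict(scBL=(72,317),scBR=(410,299),scFL=(72,525),scFR=(415,508),cFL=(62,540),cFR=(440,518)).items(): print(n,onz("top",*T1(*p),100))
for n,p in dict(scBL=(194,406),scBR=(437,218),scFL=(327,530),scFR=(574,324)).items(): print("scene",n,onz("scene",*S1(*p),100))
print("lip corners",onz("top",*T1(410,38),132),onz("top",*T1(420,272),132),onz("top",*T1(52,285),132))
print("shaker",onz("top",*T1(329,105),226),onz("scene",*S1(299,75),222),tri(T1(329,105),S1(299,68)))
print("weight",onz("top",*T1(263,346),162),onz("scene",*S1(377,272),160),tri(T1(263,346),S1(377,272)))
print("weight base",onz("top",*T1(268,362),144))
print("axis",onz("top",*T1(345,453),148),"tip",onz("top",*T1(206,453),140),onz("scene",*S1(400,370),135))
print("knob",tri(T1(68,400),S1(275,362)))
print("tub base",onz("top",*T1(170,185),118))
for p in[(478,75),(735,75),(490,40),(720,35),(778,365),(520,400),(540,408),(765,395)]: print("tray",p,onz("top",*TR(*p),50))
for p in[(502,90),(520,82),(690,72),(733,365),(535,383),(720,375)]: print("floor",p,onz("top",*TR(*p),2))
print("cup",onz("top",*TR(661,316),44))
E
```

```text
scBL [603.2 234.4 100. ]
scBR [619.   20.1 100. ]
scFL [469.6 224.5 100. ]
scFR [484.3  11.3 100. ]
cFL [460.1 230.  100. ]
cFR [478.3  -4.6 100. ]
scene scBL [599.3 232.4 100. ]
scene scBR [616.   19.3 100. ]
scene scFL [465.5 223.1 100. ]
scene scFR [479.8   9.1 100. ]
lip corners [782.5  23.4 132. ] [628.   10.6 132. ] [615.3 239.3 132. ]
shaker [702.3  57.2 226. ] [688.6  62.8 222. ] (array([704. ,  57. , 214.3]), np.float64(6.1))
weight [571.5 100.  162. ] [563.8 101.6 160. ] (array([571.7, 100.1, 152.4]), np.float64(5.3))
weight base [565.8  99.9 144. ]
axis [509.3  49.4 148. ] tip [509.2 135.2 140. ] [508.  129.1 135. ]
knob (array([525.8, 203. , 199. ]), np.float64(5.5))
tub base [686.2 173.5 118. ]
tray (478, 75) [ 568.6 -359.2   50. ]
tray (735, 75) [ 572.3 -558.1   50. ]
tray (490, 40) [ 596.6 -368.9   50. ]
tray (720, 35) [ 604.  -547.8   50. ]
tray (778, 365) [ 350.4 -580.8   50. ]
tray (520, 400) [ 320.9 -387.1   50. ]
tray (540, 408) [ 315.3 -401.9   50. ]
tray (765, 395) [ 328. -570.   50.]
floor (502, 90) [ 567.3 -385.7    2. ]
floor (520, 82) [ 574.1 -400.3    2. ]
floor (690, 72) [ 584.8 -536.6    2. ]
floor (733, 365) [ 352.7 -561.2    2. ]
floor (535, 383) [ 336.  -407.5    2. ]
floor (720, 375) [ 344.9 -550.8    2. ]
cup [ 385.9 -496.    44. ]
```

step_arm(
  motion=[
    {"dp": [8.2, 14.6, 4], "dr": [0, 0, -1]},
    {"dp": [8.2, 14.6, 4], "dr": [0, 0, -1]},
    {"dp": [8.2, 14.6, 4], "dr": [0, 0, -1.96]},
    {"dp": [8.2, 14.6, 4], "dr": [0, 0, -1.96]},
    {"dp": [12, 21, 4], "dr": [0, 0, -1.96]},
    {"dp": [12, 21, 4], "dr": [0, 0, -1.96]},
    {"dp": [16.5, 29.2, 4], "dr": [0, 0, -1.96]},
    {"dp": [16.5, 29.2, 4], "dr": [0, 0, -1.96]},
    {"dp": [16.5, 29.2, 4], "dr": [0, 0, -1.96]},
    {"dp": [16.5, 29.2, 4], "dr": [0, 0, -1.96]},
    {"dp": [16.5, 29.2, 4], "dr": [0, 0, -1.96]},
    {"dp": [16.5, 29.2, 4], "dr": [0, 0, -1.96]},
  ],
  grip=1,
)

```text
clock: 1.4
tool_pos: [448.5, -113.0, 313.7]
eef_rot: [3.141, -0.0, 0.071]
wrist_force: [1.3, -1.1, 0.2]
gripper_width: 92.0
grasp_force: 0.0
```

```bash
python3 - <<'E'
from h import *
print("shaker base",onz("scene",*S1(319,176),118))
print("weight body",onz("scene",*S1(380,337),100), onz("scene",*S1(377,303),144))
for p in[(569,100,162)]: print(proj("top",p),T1(263,346),proj("scene",p),S1(377,268))
E
```

```text
shaker base [690.7  64.2 118. ]
weight body [560.7 110.9 100. ] [554.6 111.  144. ]
[168.01715825 172.39006959] (168.05555555555554, 171.5) [178.05907064 215.66461756] (178.875, 216.625)
```

step_arm(
  motion=[
    {"dp": [4.8, 8.56, 0], "dr": [0, 0, 0]},
    {"dp": [4.8, 8.56, 0], "dr": [0, 0, 0]},
    {"dp": [4.8, 8.56, 0], "dr": [0, 0, 0]},
    {"dp": [4.8, 8.56, 0], "dr": [0, 0, 0]},
    {"dp": [4.8, 8.56, -3.6], "dr": [0, 0, 0]},
    {"dp": [4.8, 8.56, -3.6], "dr": [0, 0, 0]},
    {"dp": [4.8, 8.56, -3.6], "dr": [0, 0, 0]},
    {"dp": [4.8, 8.56, -3.6], "dr": [0, 0, 0]},
    {"dp": [4.8, 8.56, -3.6], "dr": [0, 0, 0]},
  ],
)

```text
clock: 2.3
tool_pos: [568.9, 98.2, 225.4]
eef_rot: [3.141, -0.003, 0.07]
wrist_force: [0.8, -0.3, -0.3]
gripper_width: 91.9
grasp_force: 0.0
```

step_arm(
  motion=[
    {"dp": [0, 0.1, 0], "dr": [0, 0, -1.25]},
    {"dp": [0, 0.1, 0], "dr": [0, 0, -2.5]},
    {"dp": [0, 0.1, -1.5], "dr": [0, 0, -2.5]},
    {"dp": [0, 0.1, -3], "dr": [0, 0, -2.5]},
    {"dp": [0, 0.1, -3.5], "dr": [0, 0, -2.5]},
    {"dp": [0, 0.1, -3.5], "dr": [0, 0, -2.5]},
  ],
)

```text
clock: 2.9
tool_pos: [567.9, 100.5, 136.1]
eef_rot: [3.141, 0.001, -0.148]
wrist_force: [0.0, 0.5, 0.3]
gripper_width: 91.9
grasp_force: 0.0
```

```bash
python3 - <<'E'
import cv2
from h import *
s=cams.grab_frame("scene")
cv2.imwrite("pics/s2.png",cv2.resize(s[130:280,95:255],None,fx=4,fy=4,interpolation=cv2.INTER_CUBIC))
E
```

```text
(no output)
```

View pics/s2.png

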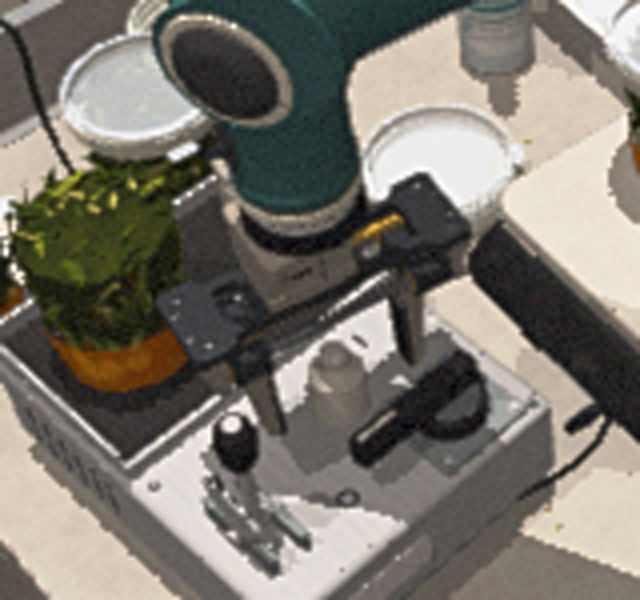

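step_arm(
  motion=[
    {"dp": [0, 0, 0], "dr": [0, 0, 0]},
    {"dp": [0, 0, 0], "dr": [0, 0, 0]},
    {"dp": [0, 0, 0], "dr": [0, 0, 0]},
    {"dp": [0, 0, 0], "dr": [0, 0, 0]},
    {"dp": [0, 0, 0], "dr": [0, 0, 0]},
    {"dp": [0, 0, 0], "dr": [0, 0, 0]},
    {"dp": [0, 0, 0], "dr": [0, 0, 0]},
  ],
  grip=0,
)

```text
clock: 3.65
tool_pos: [568.0, 101.7, 135.8]
eef_rot: [3.142, 0.0, -0.146]
wrist_force: [-0.5, -0.3, -0.8]
gripper_width: 38.2
grasp_force: 0.0
```

step_arm(
  motion=[
    {"dp": [0, 0, 0], "dr": [0, 0, 0]},
    {"dp": [0, 0, 0], "dr": [0, 0, 0]},
    {"dp": [0, 0, 0.4], "dr": [0, 0, 0]},
    {"dp": [0, 0, 1], "dr": [0, 0, 0]},
    {"dp": [0, 0, 2.5], "dr": [0, 0, 0]},
    {"dp": [0, 0, 4.3], "dr": [0, 0, 0]},
    {"dp": [0, 0, 6], "dr": [0, 0, 0]},
    {"dp": [0, -1, 8.2], "dr": [0, 0, 0]},
    {"dp": [-0.5, -2.5, 8.2], "dr": [0, 0, 0]},
  ],
)

```text
clock: 4.55
tool_pos: [558.1, 43.3, 347.8]
eef_rot: [-3.137, -0.011, -0.139]
wrist_force: [1.4, -0.4, -4.5]
gripper_width: 36.1
grasp_force: 30.0
```

step_arm(
  motion=[
    {"dp": [-0.2, -1.8, 0], "dr": [0, 0, 0.3]},
    {"dp": [-0.4, -3.8, 0], "dr": [0, 0, 0.6]},
    {"dp": [-0.7, -5.8, 0], "dr": [0, 0, 1]},
    {"dp": [-0.9, -7.8, 0], "dr": [0, 0, 1.5]},
    {"dp": [-1.1, -9.8, 0], "dr": [0, 0, 2]},
    {"dp": [-1.4, -11.8, 0], "dr": [0, 0, 2.5]},
    {"dp": [-1.6, -13.8, 0], "dr": [0, 0, 2.9]},
    {"dp": [-1.9, -15.8, 0], "dr": [0, 0, 2.9]},
    {"dp": [-2.1, -17.8, -1], "dr": [0, 0, 2.9]},
    {"dp": [-2.3, -19.6, -2.2], "dr": [0, 0, 2.9]},
    {"dp": [-2.5, -20.8, -3.6], "dr": [0, 0, 2.9]},
    {"dp": [-2.5, -21.3, -5], "dr": [0, 0, 2.9]},
  ],
)

```text
clock: 5.75
tool_pos: [490.9, -498.1, 216.1]
eef_rot: [3.138, -0.0, 0.102]
wrist_force: [0.1, -0.6, -4.8]
gripper_width: 35.7
grasp_force: 30.0
```

step_arm(
  motion=[
    {"dp": [0, 0, -1.6], "dr": [0, 0, 0]},
    {"dp": [0, 0, -3.2], "dr": [0, 0, 0]},
    {"dp": [0, 0, -4.8], "dr": [0, 0, 0]},
    {"dp": [0, 0, -5.8], "dr": [0, 0, 0]},
    {"dp": [0, 0, -6.3], "dr": [0, 0, 0]},
    {"dp": [0, 0, -6.5], "dr": [0, 0, 0]},
    {"dp": [0, 0, -6.6], "dr": [0, 0, 0]},
    {"dp": [0, 0, -6.7], "dr": [0, 0, 0]},
    {"dp": [0, 0, -6.8], "dr": [0, 0, 0]},
    {"dp": [0, 0, -6.8], "dr": [0, 0, 0]},
  ],
)

```text
clock: 6.75
tool_pos: [493.2, -493.6, 46.5]
eef_rot: [3.141, -0.0, 0.107]
wrist_force: [-0.6, -0.6, -4.8]
gripper_width: 36.2
grasp_force: 30.0
```

```bash
python3 - <<'E'
import cv2
from h import *
s=cams.grab_frame("scene")
cv2.imwrite("pics/s3.png",cv2.resize(s[120:220,280:420],None,fx=4,fy=4,interpolation=cv2.INTER_CUBIC))
E
```

```text
(no output)
```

View pics/s3.png

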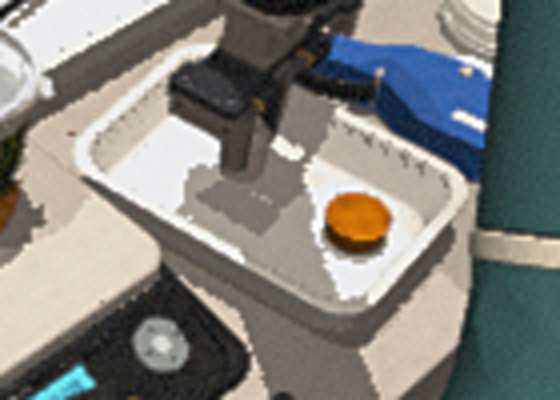

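step_arm(
  motion=[
    {"dp": [0, 0, -0.08], "dr": [0, 0, 0]},
    {"dp": [0, 0, -0.16], "dr": [0, 0, 0]},
    {"dp": [0, 0, -0.22], "dr": [0, 0, 0]},
    {"dp": [0, 0, -0.27], "dr": [0, 0, 0]},
    {"dp": [0, 0, -0.3], "dr": [0, 0, 0]},
    {"dp": [0, 0, -0.32], "dr": [0, 0, 0]},
    {"dp": [0, 0, -0.32], "dr": [0, 0, 0]},
  ],
)

```text
clock: 7.5
tool_pos: [493.1, -493.4, 38.0]
eef_rot: [3.142, 0.0, 0.107]
wrist_force: [-0.9, -0.2, -2.3]
gripper_width: 36.2
grasp_force: 30.0
```

step_arm(
  motion=[
    {"dp": [0, 0, -0.02], "dr": [0, 0, 0]},
    {"dp": [0, 0, -0.02], "dr": [0, 0, 0]},
  ],
)

```text
clock: 7.7
tool_pos: [493.1, -493.4, 38.0]
eef_rot: [3.141, -0.0, 0.107]
wrist_force: [-1.6, 1.6, 2.9]
gripper_width: 35.9
grasp_force: 30.0
```

step_arm(
  motion=[
    {"dp": [0, 0, 0], "dr": [0, 0, 0]},
    {"dp": [0, 0, 0], "dr": [0, 0, 0]},
    {"dp": [0, 0, 0], "dr": [0, 0, 0]},
    {"dp": [0, 0, 0], "dr": [0, 0, 0]},
    {"dp": [0, 0, 1], "dr": [0, 0, 0]},
    {"dp": [0, 0, 3], "dr": [0, 0, 0]},
    {"dp": [0, 0, 5], "dr": [0, 0, 0]},
    {"dp": [0, 0, 7], "dr": [0, 0, 0]},
    {"dp": [0, 0, 9], "dr": [0, 0, 0]},
    {"dp": [0, 0, 11], "dr": [0, 0, 0]},
    {"dp": [0, 0, 12], "dr": [0, 0, 0]},
  ],
  grip=0.6,
)

```text
clock: 8.8
tool_pos: [494.2, -494.2, 343.3]
eef_rot: [3.136, -0.005, 0.107]
wrist_force: [0.3, -0.1, 0.6]
gripper_width: 55.4
grasp_force: 0.0
```

```bash
python3 - <<'E'
from h import *
s=get_state();print(s["joint_pos"].round(3),s["eef_rot"].round(3),s["tool_pos"].round(1))
E
```

```text
[ 0.903  0.491 -0.253  1.327  0.123  1.331 -0.814] [ 3.136 -0.005  0.107] [ 494.2 -494.2  343.3]
```

step_arm(
  motion=[
    {"dp": [0.6, 1.7, 0], "dr": [0, 0, 1]},
    {"dp": [1.3, 3.6, 0], "dr": [0, 0, 2.6]},
    {"dp": [2, 5.5, 0], "dr": [0, 0, 4.2]},
    {"dp": [2.7, 7.4, 0], "dr": [0, 0, 5.8]},
    {"dp": [3.4, 9.3, 0], "dr": [0, 0, 7.4]},
    {"dp": [4.1, 11.2, 0], "dr": [0, 0, 9]},
    {"dp": [4.8, 13.1, 0], "dr": [0, 0, 10.6]},
    {"dp": [5.5, 15, 0], "dr": [0, 0, 12.2]},
    {"dp": [6.2, 16.9, 0], "dr": [0, 0, 13.8]},
    {"dp": [6.9, 18.8, 0], "dr": [0, 0, 15.4]},
    {"dp": [7.6, 20.6, 0], "dr": [0, 0, 16.8]},
    {"dp": [8.1, 22.1, 0], "dr": [0, 0, 17.6]},
  ],
  grip=1,
)

```text
clock: 10.0
tool_pos: [696.1, 61.7, 337.3]
eef_rot: [3.141, -0.001, 1.647]
wrist_force: [1.4, 1.2, -0.4]
gripper_width: 92.1
grasp_force: 0.0
```

step_arm(
  motion=[
    {"dp": [0, 0, -0.8], "dr": [0, 0, 0]},
    {"dp": [0, 0, -1.6], "dr": [0, 0, 0]},
    {"dp": [0, 0, -2], "dr": [0, 0, 0]},
    {"dp": [0, 0, -2], "dr": [0, 0, 0]},
  ],
)

```text
clock: 10.4
tool_pos: [694.9, 58.4, 285.6]
eef_rot: [-3.139, 0.0, 1.642]
wrist_force: [-1.2, -0.3, 0.5]
gripper_width: 91.8
grasp_force: 0.0
```

```bash
python3 - <<'E'
import cv2
from h import *
s=cams.grab_frame("scene");t=cams.grab_frame("top")
f=lambda i,x,y,w,h,k:cv2.resize(i[y:y+h,x:x+w],None,fx=k,fy=k,interpolation=cv2.INTER_CUBIC)
a=np.zeros((600,800,3),np.uint8)
a[:400,:400]=f(s,90,110,100,100,4);a[:400,400:]=f(t,120,70,100,100,4)
a[400:600,:400]=f(t,325,165,100,100,4)[200:400,:400]; a[400:600,400:800]=f(t,325,165,100,100,4)[:200,:]
cv2.imwrite("pics/s4.png",a);print(get_state()["tool_pos"].round(1))
E
```

```text
[695.8  58.8 288. ]
```

View pics/s4.png

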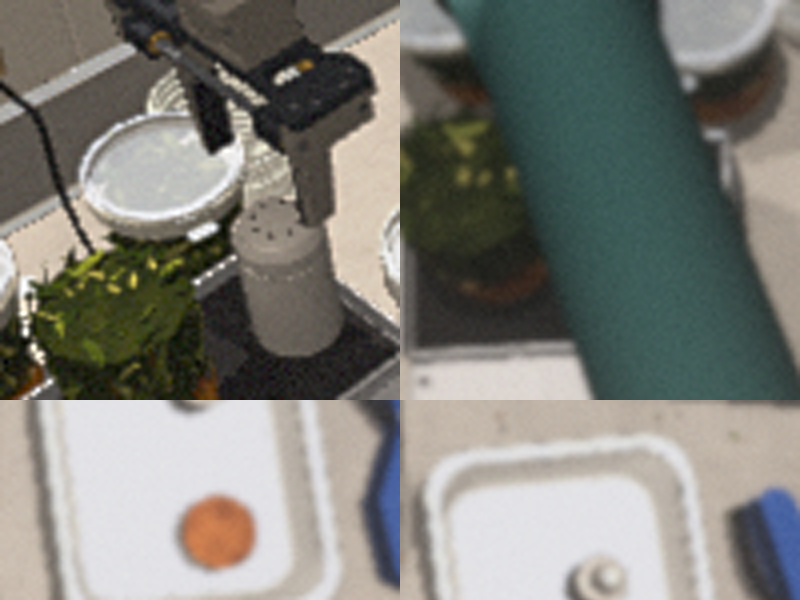

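```bash
python3 - <<'E'
from h import *
S=lambda p:(proj("scene",p)-[89.6,109.6])*4
print(S((695.8,58.8,271)),S((696,59,228)),S((696,59,118)), S((706,59,228)),S((696,69,228)))
E
```

```text
[265.72674058 173.9403878 ] [275.93439086 220.17965559] [300.77698055 328.14943722] [267.2365996  212.35467862] [263.50243786 227.58229948]
```

step_arm(
  motion=[
    {"dp": [0, 0, -0.8], "dr": [0, 0, 0]},
    {"dp": [0, 0, -1.8], "dr": [0, 0, 0]},
    {"dp": [0, 0, -2.8], "dr": [0, 0, 0]},
    {"dp": [0, 0, -3.6], "dr": [0, 0, 0]},
    {"dp": [0, 0, -3.9], "dr": [0, 0, 0]},
    {"dp": [0, 0, -3.9], "dr": [0, 0, 0]},
  ],
)

```text
clock: 11.1
tool_pos: [695.6, 58.7, 189.9]
eef_rot: [-3.141, 0.0, 1.642]
wrist_force: [-0.4, -0.2, -0.2]
gripper_width: 92.1
grasp_force: 0.0
```

step_arm(
  motion=[
    {"dp": [0, 0, 0], "dr": [0, 0, 0]},
    {"dp": [0, 0, 0], "dr": [0, 0, 0]},
    {"dp": [0, 0, 0], "dr": [0, 0, 0]},
    {"dp": [0, 0, 0], "dr": [0, 0, 0]},
    {"dp": [0, 0, 0], "dr": [0, 0, 0]},
    {"dp": [0, 0, 0], "dr": [0, 0, 0]},
  ],
  grip=0,
)

```text
clock: 11.7
tool_pos: [696.4, 59.4, 191.0]
eef_rot: [3.139, -0.0, 1.643]
wrist_force: [1.5, 1.5, 4.9]
gripper_width: 62.0
grasp_force: 29.9
```

step_arm(
  motion=[
    {"dp": [0, 0, 0.3], "dr": [0, 0, 0]},
    {"dp": [0, 0, 1], "dr": [0, 0, 0]},
    {"dp": [0, 0, 2.4], "dr": [0, 0, 0]},
    {"dp": [0, 0, 4], "dr": [0, 0, 0]},
    {"dp": [0, 0, 5.6], "dr": [0, 0, 0]},
    {"dp": [0, 0, 6.8], "dr": [0, 0, 0]},
    {"dp": [0, 0, 7], "dr": [0, 0, 0]},
  ],
)

```text
clock: 12.4
tool_pos: [696.5, 60.0, 370.2]
eef_rot: [3.135, -0.001, 1.642]
wrist_force: [0.3, -0.8, -2.2]
gripper_width: 62.0
grasp_force: 29.9
```

step_arm(
  motion=[
    {"dp": [-0.3, -0.9, 0], "dr": [0, 0, 0.1]},
    {"dp": [-0.9, -2.6, 0], "dr": [0, 0, 0.2]},
    {"dp": [-1.5, -4.4, 0], "dr": [0, 0, 0.3]},
    {"dp": [-2.1, -6.2, 0], "dr": [0, 0, 0.4]},
    {"dp": [-2.7, -8, 0], "dr": [0, 0, 0.4]},
    {"dp": [-3.3, -9.8, 0], "dr": [0, 0, 0.4]},
    {"dp": [-4, -11.6, 0], "dr": [0, 0, 0.4]},
    {"dp": [-4.6, -13.4, 0], "dr": [0, 0, 0.4]},
    {"dp": [-5.2, -15.2, 0], "dr": [0, 0, 0.4]},
    {"dp": [-5.8, -16.9, 0], "dr": [0, 0, 0.4]},
    {"dp": [-6.3, -18.4, 0], "dr": [0, 0, 0.4]},
    {"dp": [-6.7, -19.5, 0], "dr": [0, 0, 0.4]},
  ],
)

```text
clock: 13.6
tool_pos: [525.3, -431.4, 362.6]
eef_rot: [-3.138, -0.002, 1.674]
wrist_force: [0.3, -0.6, -1.4]
gripper_width: 61.6
grasp_force: 29.9
```

step_arm(
  motion=[
    {"dp": [0, 0, -1.2], "dr": [0, 0, 0]},
    {"dp": [0, 0, -3], "dr": [0, 0, 0]},
    {"dp": [0, 0, -5], "dr": [0, 0, 0]},
    {"dp": [0, 0, -7], "dr": [0, 0, 0]},
    {"dp": [0, 0, -9], "dr": [0, 0, 0]},
    {"dp": [0, 0, -10.3], "dr": [0, 0, 0]},
    {"dp": [0, 0, -10.9], "dr": [0, 0, 0]},
    {"dp": [0, 0, -11.1], "dr": [0, 0, 0]},
    {"dp": [0, 0, -11.2], "dr": [0, 0, 0]},
    {"dp": [0, 0, -11.3], "dr": [0, 0, 0]},
    {"dp": [0, 0, -11.4], "dr": [0, 0, 0]},
    {"dp": [0, 0, -11.4], "dr": [0, 0, 0]},
  ],
)

```text
clock: 14.8
tool_pos: [528.3, -428.7, 80.7]
eef_rot: [3.141, 0.001, 1.677]
wrist_force: [0.1, -0.1, -1.4]
gripper_width: 61.8
grasp_force: 29.9
```

```bash
python3 - <<'E'
import cv2
from h import *
s=cams.grab_frame("scene")
cv2.imwrite("pics/s5.png",cv2.resize(s[90:220,280:420],None,fx=4,fy=4,interpolation=cv2.INTER_CUBIC));print(get_state()["tool_pos"].round(1),get_state()["wrist_force"].round(1))
E
```

```text
[ 528.3 -428.7   80.7] [-0.2  0.1 -1.7]
```

View pics/s5.png

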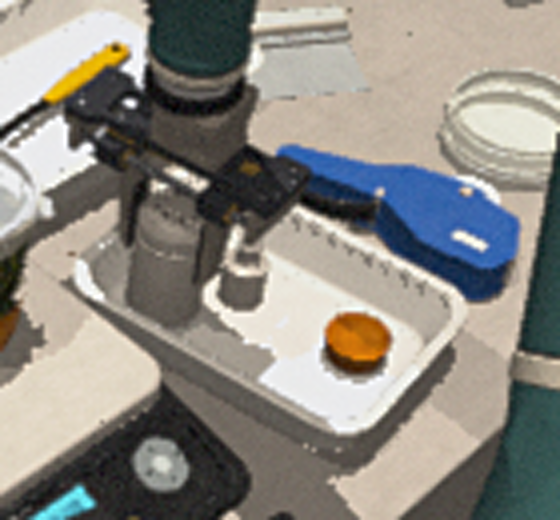

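```bash
python3 - <<'E'
from h import *
S=lambda p:((proj("scene",p)-[279.6,89.6])*4).round(0)
print("tcp base",S((528.3,-428.7,8)),S((528.3,-428.7,118)),"y+8",S((528.3,-420.7,8)))
ex=np.array([.994,.107,0]);ey=np.array([-.107,.994,0]);c=np.array([461,-472,0])
for x,y,z in[(120,80,2),(-120,80,2),(70,80,2),(140,100,50),(-140,100,50),(-140,-100,50),(70,100,50)]:print(x,y,z,S(c+x*ex+y*ey+[0,0,z]))
print("weight",S((493.5,-494,2)),S((493.5,-494,64)))
E
```

```text
tcp base [160. 302.] [174. 205.] y+8 [154. 307.]
120 80 2 [ 81. 309.]
-120 80 2 [327. 454.]
70 80 2 [130. 337.]
140 100 50 [ 51. 270.]
-140 100 50 [347. 442.]
-140 -100 50 [480. 297.]
70 100 50 [120. 310.]
weight [242. 291.] [253. 237.]
```

step_arm(
  motion=[
    {"dp": [0, -0.15, 0], "dr": [0, 0, 0]},
    {"dp": [0, -0.15, -0.07], "dr": [0, 0, 0]},
    {"dp": [0, -0.15, -0.13], "dr": [0, 0, 0]},
    {"dp": [0, -0.15, -0.18], "dr": [0, 0, 0]},
    {"dp": [0, -0.15, -0.22], "dr": [0, 0, 0]},
    {"dp": [0, -0.15, -0.25], "dr": [0, 0, 0]},
    {"dp": [0, -0.15, -0.25], "dr": [0, 0, 0]},
  ],
)

```text
clock: 15.55
tool_pos: [528.0, -432.1, 75.2]
eef_rot: [-3.141, 0.001, 1.677]
wrist_force: [-4.3, 1.1, 9.2]
gripper_width: 61.7
grasp_force: 29.9
```

step_arm(
  motion=[
    {"dp": [0, 0, 0.02], "dr": [0, 0, 0]},
    {"dp": [0, 0, 0.03], "dr": [0, 0, 0]},
  ],
)

```text
clock: 15.75
tool_pos: [528.0, -432.1, 75.2]
eef_rot: [-3.141, 0.0, 1.677]
wrist_force: [-2.3, 1.5, 5.6]
gripper_width: 61.4
grasp_force: 29.9
```

step_arm(
  motion=[
    {"dp": [0, 0, 0], "dr": [0, 0, 0]},
    {"dp": [0, 0, 0], "dr": [0, 0, 0]},
    {"dp": [0, 0, 0], "dr": [0, 0, 0]},
    {"dp": [0, 0, 0], "dr": [0, 0, 0]},
    {"dp": [0, 0, 0], "dr": [0, 0, 0]},
    {"dp": [0, 0, 1], "dr": [0, 0, 0]},
    {"dp": [0, 0, 3], "dr": [0, 0, 0]},
    {"dp": [0, 0, 5], "dr": [0, 0, 0]},
    {"dp": [0, 0, 7], "dr": [0, 0, 0]},
    {"dp": [0, 0, 9], "dr": [0, 0, 0]},
    {"dp": [0, 0, 10.5], "dr": [0, 0, 0]},
    {"dp": [0, 0, 10.5], "dr": [0, 0, 0]},
  ],
  grip=0.9,
)

```text
clock: 16.95
tool_pos: [530.5, -432.9, 343.9]
eef_rot: [3.133, 0.008, 1.677]
wrist_force: [0.5, 0.2, 0.8]
gripper_width: 83.0
grasp_force: 0.0
```

```bash
python3 - <<'E'
from h import *
print("hinge top",onz("top",*T1(107,429),112),"scene",onz("scene",*S1(298,448),112))
print("hinge by bars top",onz("top",*T1(107,372),112),onz("top",*T1(107,485),112))
o=np.array([543,122.3,0])
ex=np.array([.9974,.0716,0]);ey=np.array([-.0716,.9974,0])
S=lambda p:((proj("scene",p)-[84.6,149.6])*4).round(0);T=lambda p:((proj("top",p)-[109.6,94.6])*4.5).round(0)
for hx,hy in[(526,203),(520,203),(515,203)]:
  h=np.array([hx,hy,112])
  for a in(0,15,30,45,60):
    t=np.radians(a-40);p=h+88*np.sin(t)*ex+[0,0,88*np.cos(t)];print(hx,a,p.round(0),S(p),T(p))
E
```

```text
hinge top [528.6 203.9 112. ] scene [519.  204.7 112. ]
hinge by bars top [565.  206.4 112. ] [493.2 201.3 112. ]
526 0 [470. 199. 179.] [336. 433.] [ 80. 505.]
526 15 [489. 200. 192.] [312. 403.] [ 74. 468.]
526 30 [511. 202. 199.] [287. 375.] [ 71. 429.]
526 45 [534. 204. 200.] [262. 353.] [ 71. 390.]
526 60 [556. 205. 195.] [240. 337.] [ 73. 355.]
520 0 [464. 199. 179.] [342. 439.] [ 79. 515.]
520 15 [483. 200. 192.] [318. 409.] [ 73. 478.]
520 30 [505. 202. 199.] [293. 382.] [ 70. 439.]
520 45 [528. 204. 200.] [268. 359.] [ 70. 400.]
520 60 [550. 205. 195.] [246. 343.] [ 72. 365.]
515 0 [459. 199. 179.] [347. 445.] [ 78. 523.]
515 15 [478. 200. 192.] [323. 414.] [ 73. 487.]
515 30 [500. 202. 199.] [298. 387.] [ 70. 448.]
515 45 [523. 204. 200.] [273. 364.] [ 69. 409.]
515 60 [545. 205. 195.] [251. 348.] [ 72. 373.]
```

step_arm(
  motion=[
    {"dp": [0, 1.5, 0], "dr": [0, 0, -1]},
    {"dp": [0, 3.4, 0], "dr": [0, 0, -2.6]},
    {"dp": [0, 5.4, 0], "dr": [0, 0, -4.2]},
    {"dp": [0, 7.4, 0], "dr": [0, 0, -5.8]},
    {"dp": [0, 9.4, 0], "dr": [0, 0, -7.4]},
    {"dp": [0, 11.4, 0], "dr": [0, 0, -9]},
    {"dp": [0, 13.4, 0], "dr": [0, 0, -10.6]},
    {"dp": [0, 15.4, 0], "dr": [0, 0, -12.2]},
    {"dp": [0, 17.4, 0], "dr": [0, 0, -13.8]},
    {"dp": [0, 19.4, 0], "dr": [0, 0, -15.4]},
    {"dp": [0, 21.4, 0], "dr": [0, 0, -17]},
    {"dp": [0, 23.2, -0.5], "dr": [0, 0, -18.4]},
  ],
  grip=0.65,
)

```text
clock: 18.15
tool_pos: [528.3, 128.8, 328.5]
eef_rot: [3.141, -0.001, 0.085]
wrist_force: [1.9, 0.6, 0.1]
gripper_width: 59.9
grasp_force: 0.0
```

step_arm(
  motion=[
    {"dp": [-0.1, 1.5, -0.5], "dr": [0, 0, 0]},
    {"dp": [-0.1, 2.2, -1], "dr": [0, 0, 0]},
    {"dp": [-0.1, 2.2, -1.4], "dr": [0, 0, 0]},
    {"dp": [-0.1, 2.2, -1.4], "dr": [0, 0, 0]},
  ],
)

```text
clock: 18.55
tool_pos: [525.0, 180.6, 291.2]
eef_rot: [3.14, 0.004, 0.09]
wrist_force: [-0.2, -0.4, -0.2]
gripper_width: 60.1
grasp_force: 0.0
```

```bash
python3 - <<'E'
import cv2
from h import *
s=cams.grab_frame("scene");t=cams.grab_frame("top")
f=lambda i,x,y,w,h,k:cv2.resize(i[y:y+h,x:x+w],None,fx=k,fy=k,interpolation=cv2.INTER_CUBIC)
a=np.zeros((600,800,3),np.uint8)
a[:480,:480]=f(s,100,180,120,120,4);a[:320,480:]=f(s,290,100,80,80,4)
cv2.imwrite("pics/s6.png",a);print(get_state()["tool_pos"].round(1))
E
```

```text
[526.3 180.  293.1]
```

View pics/s6.png

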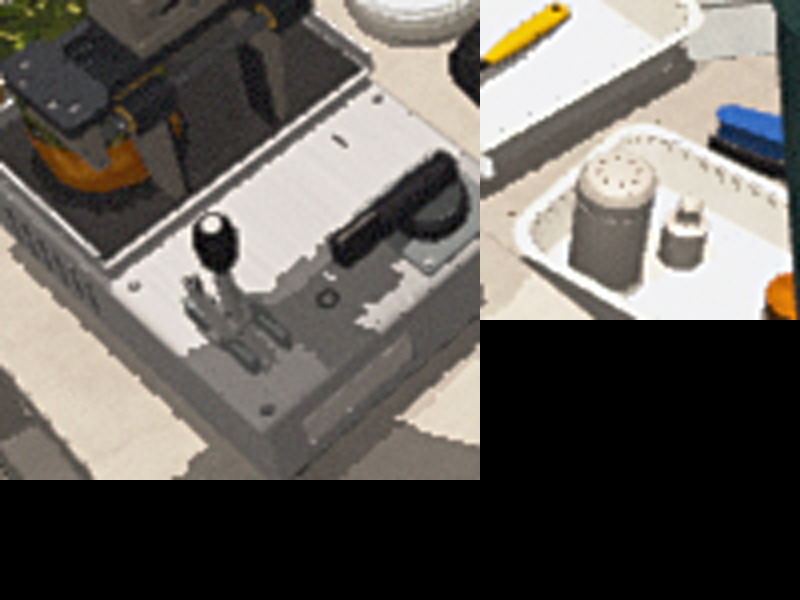

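```bash
python3 - <<'E'
from h import *
S=lambda p:((proj("scene",p)-[99.6,179.6])*4).round(0)
print(S((526.3,180,276)),"fingers inner",S((526.3-2,210,276)),S((528.3,150,276)))
print("knob obs 215,242 ->",onz("scene",215/4+99.6,242/4+179.6,199))
for b in(4,8): print(onz("scene",215/4+99.6,(242-b)/4+179.6,199))
E
```

```text
[221. 140.] fingers inner [179. 171.] [261. 111.]
knob obs 215,242 -> [523.4 201.5 199. ]
[525.8 199.9 199. ]
[528.2 198.2 199. ]
```

step_arm(
  motion=[
    {"dp": [0, 0.88, 0], "dr": [0, 0, -0.2]},
    {"dp": [0, 0.88, -1.2], "dr": [0, 0, -0.2]},
    {"dp": [0, 0.88, -2.4], "dr": [0, 0, -0.2]},
    {"dp": [0, 0.88, -3.3], "dr": [0, 0, -0.2]},
    {"dp": [0, 0.88, -3.72], "dr": [0, 0, -0.2]},
    {"dp": [0, 0.88, -3.72], "dr": [0, 0, -0.2]},
  ],
)

```text
clock: 19.25
tool_pos: [525.9, 202.4, 199.7]
eef_rot: [3.141, 0.002, 0.071]
wrist_force: [-0.7, -0.4, 0.1]
gripper_width: 59.5
grasp_force: 0.0
```

step_arm(
  motion=[
    {"dp": [0, 0, 0], "dr": [0, 0, 0]},
    {"dp": [0, 0, 0], "dr": [0, 0, 0]},
    {"dp": [0, 0, 0], "dr": [0, 0, 0]},
    {"dp": [0, 0, 0], "dr": [0, 0, 0]},
    {"dp": [0, 0, 0], "dr": [0, 0, 0]},
  ],
  grip=0,
)

```text
clock: 19.75
tool_pos: [526.8, 200.6, 201.2]
eef_rot: [3.136, -0.0, 0.071]
wrist_force: [-0.2, -8.7, 6.3]
gripper_width: 25.9
grasp_force: 30.0
```

step_arm(
  motion=[
    {"dp": [-0.25, -0.08, 0], "dr": [0, 0, 0]},
    {"dp": [-0.61, -0.1, -0.04], "dr": [0, 0, 0]},
    {"dp": [-0.91, -0.13, -0.11], "dr": [0, 0, 0]},
    {"dp": [-1.2, -0.15, -0.19], "dr": [0, 0, 0]},
    {"dp": [-1.49, -0.17, -0.3], "dr": [0, 0, 0]},
    {"dp": [-1.76, -0.19, -0.44], "dr": [0, 0, 0]},
    {"dp": [-1.97, -0.2, -0.57], "dr": [0, 0, 0]},
    {"dp": [-2.12, -0.21, -0.67], "dr": [0, 0, 0]},
    {"dp": [-2.12, -0.21, -0.67], "dr": [0, 0, 0]},
  ],
)

```text
clock: 20.65
tool_pos: [474.1, 196.6, 183.0]
eef_rot: [3.14, -0.002, 0.072]
wrist_force: [8.0, -4.0, -9.7]
gripper_width: 25.6
grasp_force: 30.0
```

step_arm(
  motion=[
    {"dp": [-0.06, 0, -0.05], "dr": [0, 0, 0]},
    {"dp": [-0.12, -0.01, -0.09], "dr": [0, 0, 0]},
    {"dp": [-0.18, -0.01, -0.14], "dr": [0, 0, 0]},
    {"dp": [-0.18, -0.01, -0.14], "dr": [0, 0, 0]},
  ],
)

```text
clock: 21.05
tool_pos: [471.1, 196.4, 180.6]
eef_rot: [3.14, -0.005, 0.071]
wrist_force: [9.2, -3.9, -2.6]
gripper_width: 26.1
grasp_force: 30.0
```

step_arm(
  motion=[
    {"dp": [-0.06, 0, -0.05], "dr": [0, 0, 0]},
    {"dp": [-0.12, -0.01, -0.1], "dr": [0, 0, 0]},
    {"dp": [-0.18, -0.01, -0.15], "dr": [0, 0, 0]},
    {"dp": [-0.18, -0.01, -0.15], "dr": [0, 0, 0]},
  ],
)

```text
clock: 21.45
tool_pos: [470.9, 196.5, 180.3]
eef_rot: [3.14, -0.014, 0.07]
wrist_force: [11.7, -8.6, 13.5]
gripper_width: 25.8
grasp_force: 30.0
```

step_arm(
  motion=[
    {"dp": [0.1, 0, 0.08], "dr": [0, 0, 0]},
    {"dp": [0.2, 0, 0.15], "dr": [0, 0, 0]},
    {"dp": [0.2, 0, 0.15], "dr": [0, 0, 0]},
  ],
)

```text
clock: 21.75
tool_pos: [471.1, 196.4, 180.6]
eef_rot: [3.14, -0.004, 0.071]
wrist_force: [6.6, -5.0, -1.6]
gripper_width: 26.0
grasp_force: 30.0
```

step_arm(
  motion=[
    {"dp": [0, 0, 0], "dr": [0, 0, 0]},
    {"dp": [0, 0, 0], "dr": [0, 0, 0]},
    {"dp": [0, 0, 0], "dr": [0, 0, 0]},
    {"dp": [0, 0, 0], "dr": [0, 0, 0]},
    {"dp": [0, 0, 1], "dr": [0, 0, 0]},
    {"dp": [0, 0, 2.2], "dr": [0, 0, 0]},
    {"dp": [0, 0, 3], "dr": [0, 0, 0]},
  ],
  grip=0.65,
)

```text
clock: 22.45
tool_pos: [469.0, 198.9, 256.8]
eef_rot: [-3.141, -0.001, 0.074]
wrist_force: [0.9, 0.3, 0.9]
gripper_width: 59.7
grasp_force: 0.0
```

```bash
python3 - <<'E'
from h import *
ex=np.array([.9974,.0716]);ey=np.array([-.0716,.9974])
A=np.array([509,49.5])
for a in(10,30,60,80,90,94): 
  t=np.radians(a);d=np.cos(t)*ey+np.sin(t)*ex;print(a,((A+58*d)).round(1))
for p in[(208,455),(345,453)]: print(onz("top",*T1(*p),148))
for p in[(505,278),(400,365),(395,380)]: print("s",onz("scene",*S1(*p),148))
# plate corners (z~106), top
for p in[(290,402),(402,396),(290,512),(405,508)]: print("plate",onz("top",*T1(*p),104))
E
```

```text
10 [515.  107.2]
30 [534.3 101.7]
60 [557.  82.]
80 [565.2  63.6]
90 [566.8  53.7]
94 [567.   49.6]
[506.5 132.2 148. ]
[509.3  49.4 148. ]
s [510.8  38.9 148. ]
s [502.8 131.1 148. ]
s [495.8 140.3 148. ]
plate [549.7  92.2 104. ]
plate [554.8  21.9 104. ]
plate [479.7  88.4 104. ]
plate [483.6  17.  104. ]
```

step_arm(
  motion=[
    {"dp": [0.2, -0.4, 0], "dr": [0, 0, 1.6]},
    {"dp": [0.4, -1, 0], "dr": [0, 0, 3.2]},
    {"dp": [0.7, -1.6, 0], "dr": [0, 0, 4.9]},
    {"dp": [1, -2.3, 0], "dr": [0, 0, 6.6]},
    {"dp": [1.3, -3, 0], "dr": [0, 0, 8.3]},
    {"dp": [1.52, -3.66, 0], "dr": [0, 0, 10]},
    {"dp": [1.52, -3.66, 0], "dr": [0, 0, 11.7]},
    {"dp": [1.52, -3.66, 0], "dr": [0, 0, 13.4]},
    {"dp": [1.52, -3.66, 0], "dr": [0, 0, 15.1]},
    {"dp": [1.52, -3.66, 0], "dr": [0, 0, 16.8]},
    {"dp": [1.52, -3.66, 0], "dr": [0, 0, 18]},
    {"dp": [1.52, -3.66, 0], "dr": [0, 0, 18]},
  ],
)

```text
clock: 23.65
tool_pos: [506.6, 106.9, 255.0]
eef_rot: [-3.141, -0.001, 1.644]
wrist_force: [-0.4, 0.5, -0.1]
gripper_width: 59.9
grasp_force: 0.0
```

Descend to z 136 and close.

step_arm(
  motion=[
    {"dp": [0, 0, -1.2], "dr": [0, 0, 0]},
    {"dp": [0, 0, -2.6], "dr": [0, 0, 0]},
    {"dp": [0, 0, -3.8], "dr": [0, 0, 0]},
    {"dp": [0, 0, -4.4], "dr": [0, 0, 0]},
    {"dp": [0, 0, -4.7], "dr": [0, 0, 0]},
    {"dp": [0, 0, -4.76], "dr": [0, 0, 0]},
    {"dp": [0, 0, -4.76], "dr": [0, 0, 0]},
  ],
)

```text
clock: 24.35
tool_pos: [507.5, 107.0, 137.1]
eef_rot: [3.14, -0.0, 1.643]
wrist_force: [-0.0, 0.2, -0.2]
gripper_width: 59.9
grasp_force: 0.0
```

step_arm(
  motion=[
    {"dp": [0, 0, 0], "dr": [0, 0, 0]},
    {"dp": [0, 0, 0], "dr": [0, 0, 0]},
    {"dp": [0, 0, 0], "dr": [0, 0, 0]},
    {"dp": [0, 0, 0], "dr": [0, 0, 0]},
    {"dp": [0, 0, 0], "dr": [0, 0, 0]},
    {"dp": [0, 0, 0], "dr": [0, 0, 0]},
  ],
  grip=0,
)

```text
clock: 24.95
tool_pos: [510.4, 106.8, 136.7]
eef_rot: [3.134, -0.002, 1.643]
wrist_force: [10.8, 2.0, -6.4]
gripper_width: 17.7
grasp_force: 30.0
```

step_arm(
  motion=[
    {"dp": [0.16, 0, 0], "dr": [0, 0, 0]},
    {"dp": [0.35, 0, 0], "dr": [0, 0, -1]},
    {"dp": [0.54, -0.01, 0], "dr": [0, 0, -2]},
    {"dp": [0.73, -0.04, 0], "dr": [0, 0, -3]},
    {"dp": [0.91, -0.08, 0], "dr": [0, 0, -4]},
    {"dp": [1.09, -0.14, 0], "dr": [0, 0, -5]},
    {"dp": [1.26, -0.22, 0], "dr": [0, 0, -6]},
    {"dp": [1.43, -0.31, 0], "dr": [0, 0, -7]},
    {"dp": [1.58, -0.41, 0], "dr": [0, 0, -8]},
    {"dp": [1.74, -0.53, 0], "dr": [0, 0, -9]},
    {"dp": [1.87, -0.66, 0], "dr": [0, 0, -10]},
  ],
)

```text
clock: 26.05
tool_pos: [553.4, 90.5, 136.4]
eef_rot: [-3.141, 0.001, 0.768]
wrist_force: [-0.6, 0.2, 3.0]
gripper_width: 17.8
grasp_force: 30.0
```

step_arm(
  motion=[
    {"dp": [0.15, -0.17, 0], "dr": [0, 0, -1.2]},
    {"dp": [0.28, -0.35, 0], "dr": [0, 0, -2.4]},
    {"dp": [0.39, -0.55, 0], "dr": [0, 0, -3.6]},
    {"dp": [0.48, -0.76, 0], "dr": [0, 0, -4.8]},
    {"dp": [0.55, -0.97, 0], "dr": [0, 0, -6]},
    {"dp": [0.59, -1.2, 0], "dr": [0, 0, -7.2]},
    {"dp": [0.61, -1.34, 0], "dr": [0, 0, -8]},
    {"dp": [0.61, -1.42, 0], "dr": [0, 0, -8.4]},
    {"dp": [0.61, -1.42, 0], "dr": [0, 0, -8.4]},
  ],
)

```text
clock: 26.95
tool_pos: [568.3, 56.8, 136.4]
eef_rot: [-3.14, 0.001, 0.042]
wrist_force: [-0.9, 3.9, 2.7]
gripper_width: 17.7
grasp_force: 30.4
```

step_arm(
  motion=[
    {"dp": [0, -0.1, 0], "dr": [0, 0, 0]},
    {"dp": [0, -0.16, 0], "dr": [0, 0, 0]},
    {"dp": [0, -0.16, 0], "dr": [0, 0, 0]},
  ],
)

```text
clock: 27.25
tool_pos: [568.3, 56.7, 136.4]
eef_rot: [-3.135, -0.0, 0.044]
wrist_force: [-1.1, 12.7, 1.3]
gripper_width: 17.7
grasp_force: 30.2
```

step_arm(
  motion=[
    {"dp": [0, 0.16, 0], "dr": [0, 0, 0]},
    {"dp": [0, 0.16, 0], "dr": [0, 0, 0]},
  ],
)

```text
clock: 27.45
tool_pos: [568.3, 56.8, 136.3]
eef_rot: [-3.14, 0.001, 0.042]
wrist_force: [-2.8, 6.1, 3.9]
gripper_width: 17.8
grasp_force: 30.3
```

step_arm(
  motion=[
    {"dp": [0, 0, 0], "dr": [0, 0, 0]},
    {"dp": [0, 0, 0], "dr": [0, 0, 0]},
    {"dp": [0, 0, 0], "dr": [0, 0, 0]},
    {"dp": [0, 0, 0], "dr": [0, 0, 0]},
    {"dp": [0, 0, 1], "dr": [0, 0, 0]},
    {"dp": [0, 0, 2.6], "dr": [0, 0, 0]},
    {"dp": [0, 0, 4.4], "dr": [0, 0, 0]},
    {"dp": [0, 0, 4.8], "dr": [0, 0, 0.4]},
    {"dp": [-1.4, 1.8, 4.8], "dr": [0, 0, 0.4]},
    {"dp": [-2.4, 3.4, 4.8], "dr": [0, 0, 0.4]},
    {"dp": [-3.4, 5, 4.8], "dr": [0, 0, 0.4]},
    {"dp": [-3.92, 5.64, 4.8], "dr": [0, 0, 0.4]},
  ],
  grip=0.65,
)

```text
clock: 28.65
tool_pos: [468.3, 199.5, 256.7]
eef_rot: [-3.14, -0.0, 0.078]
wrist_force: [0.2, -0.1, 0.6]
gripper_width: 60.1
grasp_force: 0.0
```

step_arm(
  motion=[
    {"dp": [0, 0, 0], "dr": [0, 0, 0]},
    {"dp": [0, 0, -1.2], "dr": [0, 0, 0]},
    {"dp": [0, 0, -2.4], "dr": [0, 0, 0]},
    {"dp": [0, 0, -2.9], "dr": [0, 0, 0]},
    {"dp": [0, 0, -3], "dr": [0, 0, 0]},
    {"dp": [0, 0, -3], "dr": [0, 0, 0]},
  ],
)

```text
clock: 29.25
tool_pos: [471.6, 195.3, 181.4]
eef_rot: [-3.141, -0.0, 0.072]
wrist_force: [1.3, 0.6, 0.1]
gripper_width: 59.6
grasp_force: 0.0
```

step_arm(
  motion=[
    {"dp": [0, 0, 0], "dr": [0, 0, 0]},
    {"dp": [0, 0, 0], "dr": [0, 0, 0]},
    {"dp": [0, 0, 0], "dr": [0, 0, 0]},
    {"dp": [0, 0, 0], "dr": [0, 0, 0]},
    {"dp": [0, 0, 0], "dr": [0, 0, 0]},
  ],
  grip=0,
)

```text
clock: 29.75
tool_pos: [471.1, 196.2, 181.6]
eef_rot: [-3.141, -0.001, 0.073]
wrist_force: [-0.5, 1.7, 1.4]
gripper_width: 26.0
grasp_force: 30.0
```

step_arm(
  motion=[
    {"dp": [0.24, 0.04, 0.18], "dr": [0, 0, 0]},
    {"dp": [0.5, 0.06, 0.34], "dr": [0, 0, 0]},
    {"dp": [0.77, 0.08, 0.48], "dr": [0, 0, 0]},
    {"dp": [1.06, 0.1, 0.6], "dr": [0, 0, 0]},
    {"dp": [1.35, 0.12, 0.69], "dr": [0, 0, 0]},
    {"dp": [1.65, 0.14, 0.76], "dr": [0, 0, 0]},
    {"dp": [1.95, 0.16, 0.8], "dr": [0, 0, 0]},
    {"dp": [2.26, 0.18, 0.81], "dr": [0, 0, 0]},
    {"dp": [2.44, 0.2, 0.81], "dr": [0, 0, 0]},
    {"dp": [2.44, 0.2, 0.81], "dr": [0, 0, 0]},
    {"dp": [2.44, 0.2, 0.81], "dr": [0, 0, 0]},
  ],
)

```text
clock: 30.85
tool_pos: [534.0, 200.9, 202.4]
eef_rot: [-3.141, -0.004, 0.072]
wrist_force: [1.2, 0.7, 5.2]
gripper_width: 26.2
grasp_force: 30.0
```

step_arm(
  motion=[
    {"dp": [0.05, 0, 0], "dr": [0, 0, 0]},
    {"dp": [0.05, 0, 0], "dr": [0, 0, 0]},
    {"dp": [0.05, 0, 0], "dr": [0, 0, 0]},
  ],
)

```text
clock: 31.15
tool_pos: [534.0, 201.0, 202.3]
eef_rot: [-3.141, -0.002, 0.073]
wrist_force: [-1.1, -0.2, 6.2]
gripper_width: 25.9
grasp_force: 30.0
```

step_arm(
  motion=[
    {"dp": [0.06, 0, 0], "dr": [0, 0, 0]},
    {"dp": [0.06, 0, -0.02], "dr": [0, 0, 0]},
    {"dp": [0.06, 0, -0.02], "dr": [0, 0, 0]},
  ],
)

```text
clock: 31.45
tool_pos: [535.5, 201.1, 202.2]
eef_rot: [-3.141, -0.002, 0.073]
wrist_force: [-2.0, 0.6, 8.7]
gripper_width: 26.2
grasp_force: 30.0
```

step_arm(
  motion=[
    {"dp": [0, 0, 0], "dr": [0, 0, 0]},
    {"dp": [0, 0, 0], "dr": [0, 0, 0]},
    {"dp": [0, 0, 0], "dr": [0, 0, 0]},
    {"dp": [0, 0, 0], "dr": [0, 0, 0]},
    {"dp": [0, 0, 0.6], "dr": [0, 0, 0]},
    {"dp": [0, 0, 2], "dr": [0, 0, 0]},
    {"dp": [0, 0, 4], "dr": [0, 0, 0]},
    {"dp": [0, -2, 5.5], "dr": [0, 0, 0]},
    {"dp": [-1, -4, 6], "dr": [0, 0, 0]},
    {"dp": [-2, -6, 6], "dr": [0, 0, 0]},
    {"dp": [-3, -8, 6], "dr": [0, 0, 0]},
    {"dp": [-3.5, -10, 6], "dr": [0, 0, 0]},
  ],
  grip=0.65,
)

```text
clock: 32.65
tool_pos: [455.5, -21.7, 352.3]
eef_rot: [3.141, -0.002, 0.074]
wrist_force: [1.3, -0.5, 0.4]
gripper_width: 59.5
grasp_force: 0.0
```

```bash
python3 - <<'E'
import cv2
from h import *
s=cams.grab_frame("scene");t=cams.grab_frame("top")
f=lambda i,x,y,w,h,k:cv2.resize(i[y:y+h,x:x+w],None,fx=k,fy=k,interpolation=cv2.INTER_CUBIC)
a=np.zeros((600,800,3),np.uint8)
a[:480,:480]=f(s,100,180,120,120,4);a[:300,480:]=f(s,290,110,80,75,4)
a[300:600,500:800]=f(t,110,150,60,60,5)
cv2.imwrite("pics/s7.png",a);print(get_state()["tool_pos"].round(1),get_state()["wrist_force"])
E
```

```text
[455.  -27.1 352. ] [ 0.41427939 -0.80472357 -0.02539743]
```

View pics/s7.png

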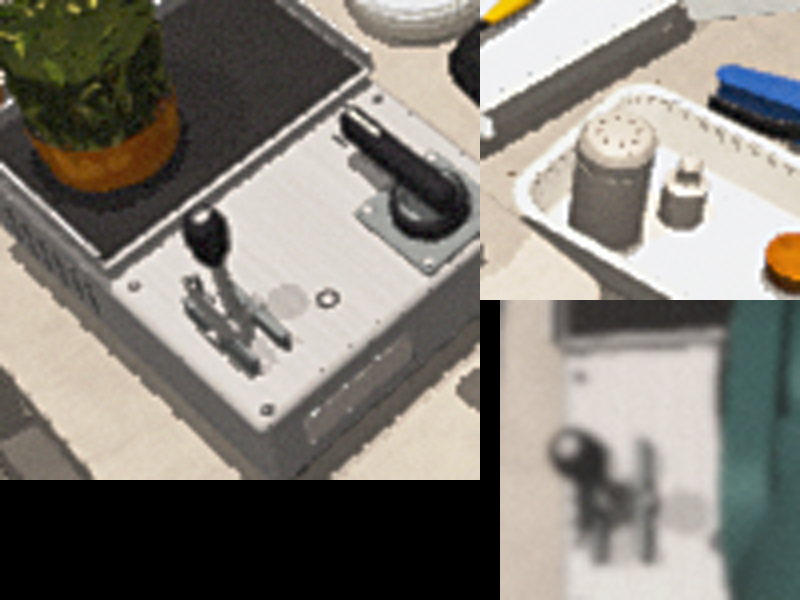

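```bash
python3 -c "
from station import ticket
print(ticket.close_job())"
```

```text
the job is handed in; nothing more can be done
None
```

The job is handed in at about 33 s: the shaker and weight stand upright in the tray beside the cup, and I moved neither the tub nor the cup. The lever was pulled to its zero stop, the isolator turned fully home to on, and then the lever set to about 45°, worked out from the arm's position and matched in the last picture.

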